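# Prise a press-fit optical cell housing apart with a wedge

## Robot

A 6-joint arm with a two-finger parallel gripper is mounted at the origin on a cart in front of the work surface, level with it; the furniture and walls round the work are solid. World frame = base frame: x ahead of the robot, y to its left, z up, the work surface at z = 0. Lengths are in m, angles in rad, forces in N, time in s.
With the tool pointing down it reaches from about 0.275 to 1 m from the base axis. Payload 8.4 kg.
Tool frame: the origin (TCP) lies on the mounting face of the last link; the fingertips stand 173 mm ahead of it and the grasp point (between the pads) lies 155 mm ahead of it; z points along the fingers, y is the line along which they close (so a half turn about z gives the same grasp; the last joint's range is limited). The gripper opens to 85 mm and grips with 20 to 120 N. Pads are 22 mm wide; open, the fingers measure 114 mm over their backs; the gripper's body (76 mm by 85 mm) begins 54 mm behind the grasp point. The pads swing forward as they close: fully open they stand 13 mm farther back than shut.
Start: joints at [1.2, 0.353, 1.633, -0, 1.155, -0.002], TCP at [0.225, 0.583, 0.405] pointing down, gripper open.
Joint ranges: [-2.63, 2.63], [-0.92, 2.1], [0.06, 2.66], [-1.3, 4.44], [0, 2.69], [-3.02, 3.02]. Speed limits (rad/s): [2.22, 2.22, 2.79, 3.14, 3.14, 3.14].

## Interface

Orientations are given as a rotation vector (axis times angle).
In Python, from station import ctrl gives the robot as it stands.
- The arm moves only by the shell command python3 -m handwheel 'ROWS'. ROWS is JSON, a list of rows, each a list of 7 numbers: the opening, from -1 (shut) to 1 (fully open), then the shift along the tool's x, y, z in cm, then the turn, a rotation vector about the tool's x, y, z in rad. In form: [[jaw, tx, ty, tz, ax, ay, az], ...]. A call has 1 to 10 rows; each row shifts and turns the commanded pose from where the row before left it, along the tool's axes as they then stand; what a row does not reach is not made up. A row lasts 1/12 s, in which the tool goes at most 41.7 mm and 7.16 degrees, less where a joint would pass 70% of its speed; a pose out of reach is approached as far as the arm can. A call with a gripper value outside its range is refused whole. The fingers move at their own pace and stop on an object; the grip force is fixed at half the most. Time passes only in rows, so rows that do not move let the fingers close. It gives the time, the measured TCP pose, the force, the opening and the grip force at its end, in the units of the state.
- ctrl.observe(): the state, without advancing time (a new reading comes with each control period).
- ctrl.camera(name): name is "scene" or "top" or "wrist"; returns a dict with "frame" (384x512x3 uint8, red, green, blue), "depth" (384x512 float32, m along the optical axis (not along the pixel's ray), 0 where there is no reading), "intrinsics" (3x3 intrinsics, pixels), "cam_to_world" (4x4, takes a point from camera to world coordinates). Camera axes: x right, y down, z forward; pixel columns grow to the right and rows downward; lengths in m; the calibration is good to about 2 mm. A picture is of the moment at which its call begins.
- ctrl.finish_job(): hands the job in; it is judged then, once.
Trained networks look in the newest picture that a camera, given by its name, has taken for a name from the list of things; names that differ only in an ending like _2 or _b are one class to them, and where a whole thing is asked for, a point or a joint stands for the part that bears it (a point fixed in the world has none). Each returns a list of dicts, best first, with "conf" (0 to 1); they miss things now and then, are a little off and sometimes report something else, mostly with a low value. They report only what shows in the picture. A call takes as long as a camera call. They do not tell look-alikes from the thing itself.
- ctrl.spot_in(camera, label): "rect" ([left, top, right, bottom] in pixels, round what is visible of it).
The state is a dict: "time_s": time; "joints": joint angles; "qd": joint speeds; "tau": joint torques, N m; "tcp_pos": TCP position; "tool_rot": TCP orientation; "ft_force": force on the tool from outside, world axes, zero at the start; "wrist_torque": the same for the moment, N m; "width": opening from 0.0 (shut) to 1.0 (fully open); "grip_force": force on a finger pad.
Only numpy, scipy, OpenCV 4.12 (cv2) and the standard library are available. Lean on these libraries where they do the work, as an engineer would, in place of code of your own. Each camera call takes 0.05 s, during which the arm holds its last target. There are 200 camera calls.

## Task

Prise the two press-fit halves (blue and grey) of the cell housing apart evenly with the orange-handled wedge: push its blade straight down into the pry notch at one end of the seam until its steel collar is down on, or almost on, the housing, draw it out, and do the same at the other end, so that the halves stand parallel. Then put the wedge back upright in its own stand and let go; leave the green-handled round punch in its stand alone.

Things in the scene. Friction and masses are not known exactly. Their poses are not given: they have to be found in the camera images.
- wedge_tool: loose pry wedge, blade down in its stand. Origin: centre of its steel collar's underside; z up, x across the blade's thickness, y along its width. Above: collar 34 (x) x 44 (y) x 8 mm, then orange handle 24 (x) x 30 (y) mm, top at z = 73 mm. Below: steel blade 24 mm wide (y), 44 mm long; first 12 mm are 14 mm thick (x), then an even taper to a 3 mm tip. 0.1 to 0.2 kg.
- wedge_stand: grey block 60 (x) x 70 (y) x 52 mm, fixed to the bench, with a rectangular through hole 25 (x) x 35 (y) mm in which the wedge's blade hangs, its collar resting on the block's top. Origin: centre of the underside; the wedge's axes match its own. It and the punch's similar stand may have swapped places.
- round_punch: bystander: a round punch with the same collar and handle, but green, and a blunt round 14 mm steel pin, upright in a similar grey stand with a round hole; its top is 125 mm above the bench, so carry the wedge over it or round it. Origin: centre of its collar's underside.
- cell_housing: metal housing fixed to the bench on a black plate 150 (x) x 170 (y) x 10 mm: blue near half, grey far half, each 40 (x) x 140 (y) mm, tops at z = 70 mm. Origin: under the plate's centre; the seam lies along its y. Two bare-metal V pry notches, 50 mm left and right of centre: 32 mm long in y, 20 mm wide at the top, shut 12 mm down; when pried open the blade goes in up to its collar.
- near_left (a point): on the seam face of the near half (the one nearer to the robot), middle of the left (+y) notch, 12 mm below the half's top. y axis along the face to the left, z up. Its distance to the far half's left point is the gap there, 0 when shut.
- far_left (a point): on the seam face of the far half (the one farther from the robot), middle of the left (+y) notch, 12 mm below the half's top. y axis along the face to the left, z up. Its distance to the near half's left point is the gap there, 0 when shut.
- near_right (a point): on the seam face of the near half (the one nearer to the robot), middle of the right (-y) notch, 12 mm below the half's top. y axis along the face to the left, z up. Its distance to the far half's right point is the gap there, 0 when shut. A wedge in one end opens that end alone, by the thickness of the blade less 1 to 3 mm, with 10 to 20 N of push; the halves stay where left.
- far_right (a point): on the seam face of the far half (the one farther from the robot), middle of the right (-y) notch, 12 mm below the half's top. y axis along the face to the left, z up. Its distance to the near half's right point is the gap there, 0 when shut. A wedge in one end opens that end alone, by the thickness of the blade less 1 to 3 mm, with 10 to 20 N of push; the halves stay where left.
Things that resemble listed ones, but are neither listed nor needed, are in the scene too. Leave any yellow look-alike of the wedge_tool alone.

How it is judged:
On the way, in this order (a step that is already met when the one before it is completed fails the run):
1. one end of the seam is opened by more than 9 mm with the wedge in its notch (((distance between near_left and far_left above 0.009 m and distance between wedge_tool and near_left below 0.045 m) or (distance between near_right and far_right above 0.009 m and distance between wedge_tool and near_right below 0.045 m))), for 0.1 s.
2. both ends are open by more than 9 mm, the wedge in one of the notches (distance between near_left and far_left above 0.009 m and distance between near_right and far_right above 0.009 m and (distance between wedge_tool and near_left below 0.045 m or distance between wedge_tool and near_right below 0.045 m)), for 0.1 s.
At the end, for the whole second after the job is handed in: Both ends of the seam are open by more than 9 mm, the halves parallel within 0.05 rad; the wedge stands released, at rest and upright within 10 degrees in its own stand, within 12 mm of its centre, collar less than 8 mm above the stand's top (distance between near_left and far_left above 0.009 m and distance between near_right and far_right above 0.009 m and angle between the y axis of near_left and the y axis of far_left, either way round below 0.05 rad and horizontal distance between wedge_tool and wedge_stand below 0.012 m and z of wedge_tool in the frame of wedge_stand below 0.06 m and angle between wedge_tool's own z axis and vertical below 0.17 rad and linear speed of wedge_tool below 0.02 m/s); the robot touches nothing.
It fails at once if the round punch is moved more than 20 mm (distance of round_punch from where it was at the start of the episode above 0.02 m).
It also fails if it takes over 61 s, if anything falls off the work surface, if the arm or the gripper's body presses on something with over 40 N, if the wrist force passes 120 N, or if a joint passes its speed limit or range.

## Working session

There is one attempt and no reset: what is moved stays moved. The work goes in short steps, Python scripts to look and compute and a shell command to move; the robot and the scene stay as the last step left them, time stands still between calls to the robot, and variables do not carry over. Pictures are saved under pics/ and viewed, at most 10 in all, crops included, and the job is handed in when it is done.

```bash
mkdir -p pics
cat > h.py <<'E'
import numpy as np, cv2
from station import ctrl
def shot(n):
    c=ctrl.camera(n); np.savez(f'{n}.npz',**c); return c
def pts(c):
    d=c['depth'];K=c['intrinsics'];v,u=np.indices(d.shape)
    P=np.stack([(u-K[0,2])/K[0,0]*d,(v-K[1,2])/K[1,1]*d,d],-1)
    T=c['cam_to_world'];return P@T[:3,:3].T+T[:3,3]
def save(c,f): cv2.imwrite(f,c['frame'][...,::-1])
E
python3 - <<'E'
from h import *
a=[]
for n in('scene','top'):
    c=shot(n); a.append(c['frame'])
    print(n,c['cam_to_world'].round(3).tolist())
    for l in('wedge_tool','wedge_stand','round_punch','cell_housing'):
        print(l,[(np.round(r['conf'],2),np.round(r['rect'])) for r in ctrl.spot_in(n,l)])
cv2.imwrite('pics/a.png',a[0][...,::-1]);cv2.imwrite('pics/b.png',a[1][...,::-1])
s=ctrl.observe();print(s['tool_rot'],s['time_s'],s['ft_force'])
E
```

```text
scene [[0.743, -0.522, 0.419, 0.046], [-0.669, -0.581, 0.464, -0.334], [0.001, -0.625, -0.781, 0.937], [0.0, 0.0, 0.0, 1.0]]
wedge_tool [(np.float64(0.86), array([202., 133., 219., 164.])), (np.float64(0.82), array([170., 130., 205., 146.]))]
wedge_stand [(np.float64(0.82), array([194., 152., 232., 180.]))]
round_punch [(np.float64(0.63), array([290., 220., 343., 276.])), (np.float64(0.58), array([232., 156., 249., 185.]))]
cell_housing [(np.float64(0.84), array([263., 218., 351., 300.]))]
top [[-0.02, -0.992, 0.126, 0.361], [-1.0, 0.02, 0.0, 0.197], [-0.003, -0.126, -0.992, 1.155], [0.0, 0.0, 0.0, 1.0]]
wedge_tool [(np.float64(0.71), array([234., 178., 254., 195.])), (np.float64(0.64), array([145., 172., 173., 209.])), (np.float64(0.51), array([195., 185., 211., 199.]))]
wedge_stand [(np.float64(0.74), array([190., 181., 218., 204.]))]
round_punch [(np.float64(0.52), array([234., 178., 254., 195.]))]
cell_housing [(np.float64(0.72), array([310., 164., 370., 219.])), (np.float64(0.71), array([195., 182., 210., 199.]))]
[-5.76030401e-01 -3.08831385e+00  9.06570887e-05] 0.5 [ 0.08419262 -0.18527442 -0.55634681]
```

View pics/a.png

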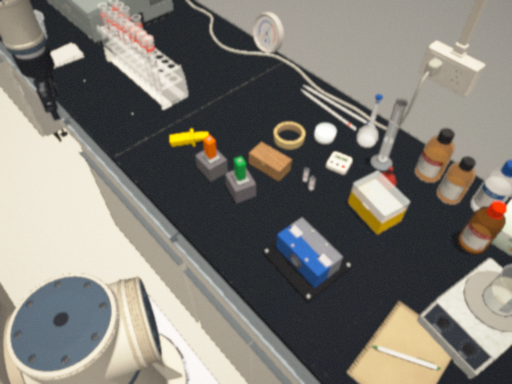

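View pics/b.png

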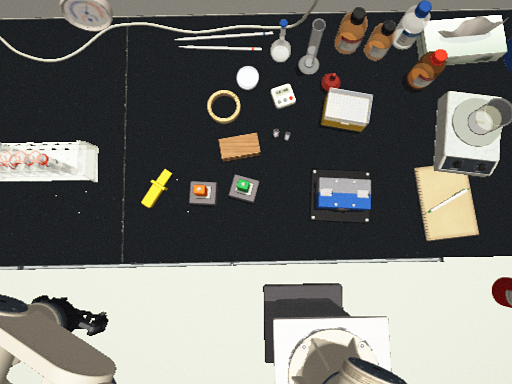

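```bash
cat > m.py <<'E'
from h import *
def rect(P,m,name):
    q=P[m][:,:2]
    if len(q)<5: print(name,len(q));return
    (c,s,a)=cv2.minAreaRect((q*1000).astype(np.float32)); print(name,len(q),np.round(c,1),np.round(s,1),round(a,1),'z',P[m][:,2].mean().round(4),'mean',q.mean(0).round(4))
E
python3 - <<'E'
from m import *
for n in('top','scene'):
    c=np.load(n+'.npz');P=pts(c);I=c['frame'].astype(int);z=P[...,2]
    hsv=cv2.cvtColor(c['frame'],cv2.COLOR_RGB2HSV);h,s=hsv[...,0],hsv[...,1]
    org=(h<14)&(s>150)&(z>.06)&(z<.15);grn=(h>50)&(h<85)&(s>120)&(z>.06)
    X,Y=P[...,0],P[...,1]
    near=lambda x,y,r:(np.hypot(X-x,Y-y)<r)
    print(n)
    org&=(X>.2)&(X<.7)&(Y>.0)&(Y<.7)
    rect(P,org,'orange');rect(P,org&(z>.118),'orangetop');
    grn&=(X>.2)&(X<.6)&(Y>0)&(Y<.7);rect(P,grn,'green')
    for nm,m in(('o',org),('g',grn)):
        x,y=np.median(P[m][:,:2],0)
        rect(P,near(x,y,.06)&(z>.045)&(z<.056),nm+'stand');rect(P,near(x,y,.06)&(z>.057)&(z<.07),nm+'collar')
    w=(X>.2)&(X<.5)&(Y<0.05)&(Y>-.25)
    rect(P,w&(z>.062)&(z<.08),'housing')
    b=(h>100)&(h<130)&(s>140)
    rect(P,w&(z>.062)&(z<.08)&b,'blue');rect(P,w&(z>.062)&(z<.08)&~b,'grey')
E
```

```text
top
orange 58 [499.7 347.4] [29.5 21.9] 86.3 z 0.109 mean [0.4948 0.342 ]
orangetop 25 [499.8 346.8] [28.1 21. ] 88.7 z 0.1234 mean [0.4981 0.3414]
green 111 [316.7 341.2] [146.1 457.3] 46.2 z 0.1407 mean [0.4999 0.2391]
ostand 325 [501.  347.6] [70.5 60. ] 85.8 z 0.0526 mean [0.4991 0.3454]
ocollar 81 [494.8 348.1] [61.4 46.2] 85.2 z 0.0604 mean [0.4943 0.3421]
gstand 323 [511.4 233.7] [70.2 60.5] 73.3 z 0.0525 mean [0.5093 0.2335]
gcollar 77 [506.2 235.4] [51.2 58.4] 3.4 z 0.0604 mean [0.5054 0.2307]
housing 932 [473.8 -38.9] [140.1  52.4] 88.6 z 0.0701 mean [ 0.4736 -0.0412]
blue 643 [469.  -38.4] [139.2  39.2] 86.1 z 0.0705 mean [ 0.4669 -0.0383]
grey 289 [473.9 -39.8] [139.3  51.7] 89.7 z 0.0692 mean [ 0.4885 -0.0476]
scene
orange 141 [500.7 345.3] [29.3 23.1] 85.8 z 0.0954 mean [0.4972 0.3393]
orangetop 11 [501.5 344.2] [22.3 22.3] 88.6 z 0.1228 mean [0.5021 0.344 ]
green 209 [512.1 232.9] [32.  25.1] 72.4 z 0.1051 mean [0.5072 0.2272]
ostand 256 [500.4 329.9] [109.9  63.7] 84.6 z 0.0514 mean [0.4957 0.3373]
ocollar 86 [501.  346.2] [44.8 32.6] 86.6 z 0.0616 mean [0.4964 0.3396]
gstand 288 [512.6 232.3] [72.9 61.5] 73.2 z 0.0513 mean [0.5055 0.2253]
gcollar 80 [510.9 229.8] [44.6 36.6] 65.4 z 0.0614 mean [0.5058 0.2253]
housing 1118 [477.3 -39. ] [141.5  54.2] 86.1 z 0.0693 mean [ 0.473  -0.0447]
blue 778 [470.1 -38.5] [141.5  39.7] 86.1 z 0.0695 mean [ 0.4666 -0.0416]
grey 340 [475.1 -40.7] [141.1  49.6] 90.0 z 0.0688 mean [ 0.4875 -0.0517]
```

```bash
cat >> h.py <<'E'
from scipy.spatial.transform import Rotation as R
def to(x,y,gz,yaw=-4.0):
    "delta in tool axes (cm) and turn to bring grasp point to x,y,gz with tool y at yaw deg"
    s=ctrl.observe();r=R.from_rotvec(s['tool_rot']);a=np.radians(yaw)
    ty=np.array([np.cos(a),np.sin(a),0]);tz=np.array([0,0,-1.]);M=np.stack([np.cross(ty,tz),ty,tz],1)
    p=np.array(s['tcp_pos']);g=np.array([x,y,gz+.155])
    print('turn(tool)',(r.inv()*R.from_matrix(M)).as_rotvec().round(4),'| shift now-axes',(r.inv().apply(g-p)*100).round(2),'| after turn',(M.T@(g-p)*100).round(2),'t',s['time_s'],'F',np.round(s['ft_force'],1),'w',s['width'],s['grip_force'])
E
python3 - <<'E'
from m import *
to(.5005,.347,.25)
for n in('top','scene'):
    c=np.load(n+'.npz');P=pts(c);z=P[...,2];X,Y=P[...,0],P[...,1]
    hsv=cv2.cvtColor(c['frame'],cv2.COLOR_RGB2HSV);b=(hsv[...,0]>100)&(hsv[...,0]<130)&(hsv[...,1]>140)
    w=(X>.4)&(X<.6)&(Y<0.08)&(Y>-.16)&(z>.062)&(z<.08)
    rect(P,w,'all');rect(P,w&~b,'grey')
    rect(P,(X>.35)&(X<.62)&(Y<0.08)&(Y>-.16)&(z>.005)&(z<.08),'plate')
E
python3 -m handwheel '[[1,0,0,0,0,0,0.12],[1,0,0,0,0,0,0.12],[1,0,0,0,0,0,0.12],[1,0,0,0,0,0,0.12],[1,0,0,0,0,0,0.12],[1,0,0,0,0,0,0.12],[1,0,0,0,0,0,0.12],[1,0,0,0,0,0,0.12],[1,0,0,0,0,0,0.12],[1,0,0,0,0,0,0.12]]'
python3 -c "
from h import *
to(.5005,.347,.25)"
```

```text
turn(tool) [-1.0000e-04  0.0000e+00  1.2718e+00] | shift now-axes [-3.417e+01 -1.209e+01 -3.000e-02] | after turn [-21.62  29.1   -0.03] t 0.5 F [ 0.1 -0.2 -0.6] w 0.9982262137776858 0.0
all 1492 [489.  -39.6] [140.   81.8] 85.7 z 0.0702 mean [ 0.4891 -0.0395]
grey 849 [489.  -39.2] [139.3  81.8] 85.7 z 0.0699 mean [ 0.5059 -0.0404]
plate 3109 [481.8 -41. ] [203.5 257.9] 88.2 z 0.0415 mean [ 0.4846 -0.0334]
all 1809 [492.4 -40. ] [141.5  84.5] 86.1 z 0.0694 mean [ 0.4892 -0.0431]
grey 1031 [492.2 -40.6] [141.3  83.5] 87.5 z 0.0694 mean [ 0.5063 -0.0443]
plate 3907 [469.4 -28.6] [191.4 196.5] 86.3 z 0.0431 mean [ 0.4725 -0.0514]
time_s: 1.33
tcp_pos: [0.2253, 0.583, 0.4047]
tool_rot: [-2.226, -2.217, -0.0]
ft_force: [-0.0, -0.4, -0.0]
width: 1.001
grip_force: 0.0
turn(tool) [-0.     -0.      0.0659] | shift now-axes [-23.49  27.61  -0.03] | after turn [-21.62  29.1   -0.03] t 1.3333 F [-0.  -0.4 -0. ] w 1.00090241112435 0.0
```

```bash
python3 -m handwheel '[[1,0,0,0,0,0,0.066],[1,-2.4,3.23,0,0,0,0],[1,-2.4,3.23,0,0,0,0],[1,-2.4,3.23,0,0,0,0],[1,-2.4,3.23,0,0,0,0],[1,-2.4,3.23,0,0,0,0],[1,-2.4,3.23,0,0,0,0],[1,-2.4,3.23,0,0,0,0],[1,-2.4,3.23,0,0,0,0],[1,-2.4,3.23,0,0,0,0]]'
python3 -m handwheel '[[1,0,0,0,0,0,0],[1,0,0,0,0,0,0]]'
python3 - <<'E'
from m import *
to(.5005,.347,.095)
c=shot('wrist');save(c,'pics/w.png');P=pts(c);z=P[...,2];X,Y=P[...,0],P[...,1]
n=np.hypot(X-.5,Y-.346)<.06
rect(P,n&(z>.112)&(z<.14),'top');rect(P,n&(z>.045)&(z<.056),'stand')
E
```

```text
time_s: 2.17
tcp_pos: [0.5029, 0.3473, 0.4049]
tool_rot: [2.291, 2.149, 0.001]
ft_force: [0.2, 1.2, -0.1]
width: 1.005
grip_force: 0.0
time_s: 2.33
tcp_pos: [0.503, 0.3473, 0.4046]
tool_rot: [2.295, 2.145, 0.0]
ft_force: [-0.2, 0.1, -0.6]
width: 1.002
grip_force: 0.0
turn(tool) [ 0.0001 -0.      0.0022] | shift now-axes [-0.05 -0.25 15.46] | after turn [-0.05 -0.25 15.46] t 2.3333 F [-0.2  0.1 -0.6] w 1.0015510529920635 0.0
top 1207 [502.9 347.9] [29.1 23.5] 86.4 z 0.1226 mean [0.5032 0.3492]
stand 2515 [502.9 347.3] [69.8 60.1] 86.2 z 0.0504 mean [0.5034 0.3538]
```

View pics/w.png

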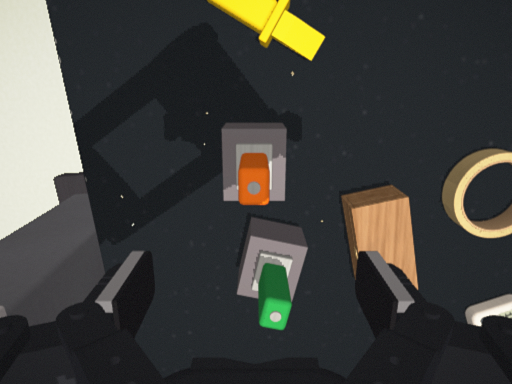

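```bash
python3 -m handwheel '[[1,0,0,2.5,0,0,0],[1,0,0,2.5,0,0,0],[1,0,0,2.5,0,0,0],[1,0,0,2.5,0,0,0],[1,0,0,2.5,0,0,0],[1,0,0,2,0,0,0],[1,0,0,1,0,0,0],[-1,0,0,0,0,0,0],[-1,0,0,0,0,0,0],[-1,0,0,0,0,0,0]]'
python3 -m handwheel '[[-1,0,0,0,0,0,0],[-1,0,0,0,0,0,0],[-1,0,0,0,0,0,0],[-1,0,0,0,0,0,0],[-1,0,0,0,0,0,0],[-1,0,0,0,0,0,0]]'
```

```text
time_s: 3.22
tcp_pos: [0.5018, 0.3496, 0.2511]
tool_rot: [2.291, 2.15, 0.003]
ft_force: [-0.3, 0.5, 0.6]
width: 0.604
grip_force: 0.0
time_s: 3.72
tcp_pos: [0.502, 0.3491, 0.251]
tool_rot: [2.292, 2.149, 0.003]
ft_force: [-0.8, 0.1, 6.9]
width: 0.275
grip_force: 58.4
```

```bash
python3 -m handwheel '[[-1,0,0,-1,0,0,0],[-1,0,0,-2,0,0,0],[-1,0,0,-2.5,0,0,0],[-1,0,0,-2.5,0,0,0],[-1,0,0,-2.5,0,0,0],[-1,0,0,-2.5,0,0,0],[-1,0,0,-2.5,0,0,0],[-1,0,0,-1.5,0,0,0],[-1,0,0,0,0,0,0],[-1,0,0,0,0,0,0]]'
python3 - <<'E'
from m import *
to(.4935,.0105,.27)
c=shot('wrist');save(c,'pics/w2.png')
c=shot('scene')
P=pts(c);z=P[...,2];h=cv2.cvtColor(c['frame'],cv2.COLOR_RGB2HSV)
o=(h[...,0]<14)&(h[...,1]>150)&(z>.15)&(z<.4)&(abs(P[...,0]-.5)<.06)&(abs(P[...,1]-.347)<.08)
rect(P,o,'orange');print(P[o][:,2].min(),P[o][:,2].max())
n=(z>.08)&(abs(P[...,0]-.5)<.03)&(abs(P[...,1]-.347)<.04);rect(P,n&(z<.19),'blade')
cv2.imwrite('pics/s2.png',cv2.resize(c['frame'][60:190,130:290,::-1],None,fx=4,fy=4))
E
```

```text
time_s: 4.55
tcp_pos: [0.5015, 0.3487, 0.4206]
tool_rot: [2.291, 2.149, 0.003]
ft_force: [-0.2, -0.4, -1.8]
width: 0.272
grip_force: 59.1
turn(tool) [ 0.0015 -0.0011  0.0057] | shift now-axes [-33.8    1.37  -0.47] | after turn [-33.79   1.56  -0.44] t 4.55 F [-0.2 -0.4 -1.8] w 0.27194622808717095 59.068434834480286
orange 207 [501.5 345.2] [30.7 27.1] 75.3 z 0.2691 mean [0.4991 0.3358]
0.23145112766171494 0.30152795613705274
blade 23 [499.4 346.8] [ 6.  28.1] 6.9 z 0.184 mean [0.5    0.3422]
```

View pics/s2.png

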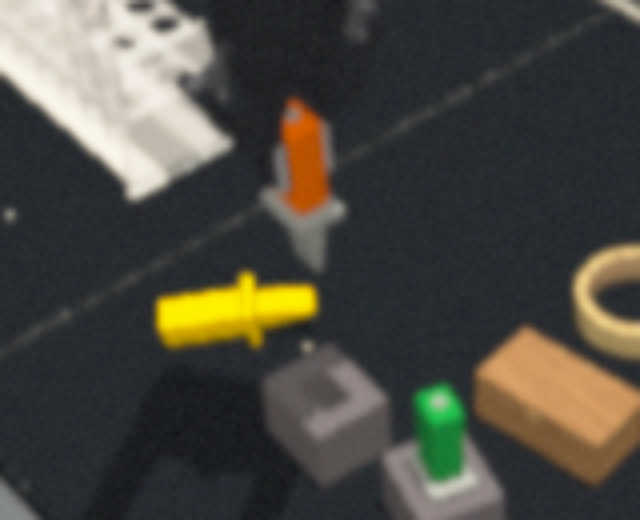

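View pics/w2.png

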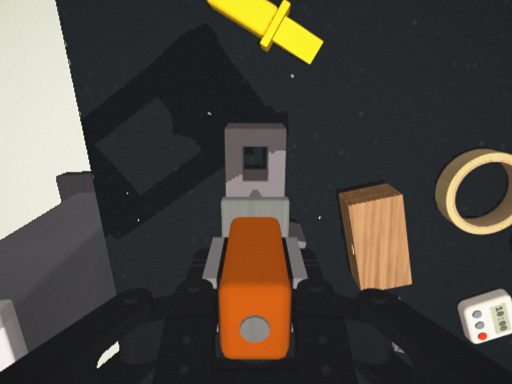

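```bash
python3 -m handwheel '[[-1,-2,0.17,0,0,0,0],[-1,-3.9,0.17,0,0,0,0],[-1,-3.9,0.17,0,0,0,0],[-1,-3.9,0.17,0,0,0,0],[-1,-3.9,0.17,0,0,0,0],[-1,-3.9,0.17,0,0,0,0],[-1,-3.9,0.17,0,0,0,0],[-1,-3.9,0.17,0,0,0,0],[-1,-3.2,0,0,0,0,0],[-1,-1.3,0,0,0,0,0.004]]'
python3 -m handwheel '[[-1,0,0,0,0,0,0],[-1,0,0,0,0,0,0]]'
cat > n.py <<'E'
from m import *
from scipy.ndimage import label
def notch(n):
    c=shot(n);P=pts(c);z=P[...,2];X,Y=P[...,0],P[...,1];w=(X>.4)&(X<.6)&(Y<0.06)&(Y>-.14)
    t=w&(z>.066)&(z<.076);rect(P,t,n+' top');
    a=np.radians(-4);o=np.array([.4905,-.0397])
    u=(X-o[0])*np.cos(a)+(Y-o[1])*np.sin(a);v=-(X-o[0])*np.sin(a)+(Y-o[1])*np.cos(a)
    for k in(1,-1): rect(P,w&(abs(u)<.014)&(abs(v-k*.05)<.022)&(z<.0665)&(z>.04),n+f' notch{k}')
    return c
E
python3 - <<'E'
from n import *
c=notch('wrist');save(c,'pics/w3.png');notch('top');notch('scene');to(.4935,.0105,.2)
E
```

```text
time_s: 5.48
tcp_pos: [0.4925, 0.0074, 0.4182]
tool_rot: [-2.297, -2.142, 0.005]
ft_force: [0.2, -0.0, -2.0]
width: 0.273
grip_force: 59.0
time_s: 5.65
tcp_pos: [0.4932, 0.0101, 0.4185]
tool_rot: [-2.297, -2.141, 0.002]
ft_force: [-0.1, 0.4, -1.5]
width: 0.272
grip_force: 59.0
wrist top 4172 [493.1 -16.8] [91.7 80.2] 86.0 z 0.0684 mean [ 0.4955 -0.0011]
wrist notch1 705 [493.8  10.8] [36.7 27.8] 85.5 z 0.06 mean [0.495  0.0119]
wrist notch-1 0
top top 384 [492.3   1.6] [57.1 81.3] 87.2 z 0.0705 mean [0.4838 0.0085]
top notch1 56 [495.5  11.7] [36.8 26.1] 87.6 z 0.0607 mean [0.4935 0.0134]
top notch-1 0
scene top 1674 [491.5 -39.9] [142.3  82.6] 85.7 z 0.0699 mean [ 0.49   -0.0425]
scene notch1 63 [496.7   9.9] [16.8 33.7] 3.4 z 0.0623 mean [0.4971 0.0118]
scene notch-1 111 [489.9 -93.3] [40.8 25.9] 73.2 z 0.0593 mean [ 0.4884 -0.0947]
turn(tool) [-0.0011 -0.0002  0.0028] | shift now-axes [-0.11  0.01  6.41] | after turn [-0.11  0.    6.41] t 5.8 F [-1.  -0.9 -0.7] w 0.2733592966978287 59.02902603149414
```

View pics/w3.png

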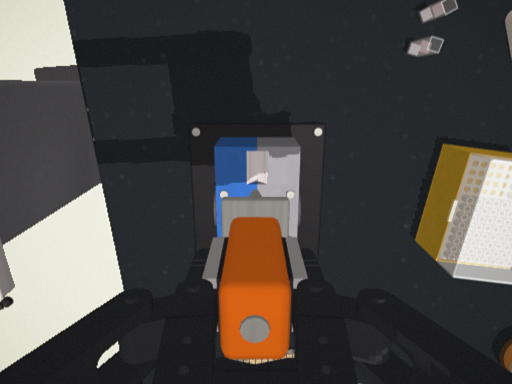

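```bash
python3 -m handwheel '[[-1,0.15,0,2,0,0,0],[-1,0,0,2.5,0,0,0],[-1,0,0,2,0,0,0],[-1,0,0,1.5,0,0,0],[-1,0,0,1,0,0,0],[-1,0,0,0.5,0,0,0],[-1,0,0,0.5,0,0,0],[-1,0,0,0,0,0,0]]'
python3 -m handwheel '[[-1,0,0,0.4,0,0,0],[-1,0,0,0.4,0,0,0],[-1,0,0,0,0,0,0]]'
```

```text
time_s: 6.47
tcp_pos: [0.4937, 0.0125, 0.3193]
tool_rot: [-2.295, -2.145, 0.0]
ft_force: [0.2, -0.1, -1.9]
width: 0.273
grip_force: 59.1
time_s: 6.72
tcp_pos: [0.4936, 0.0121, 0.3115]
tool_rot: [2.296, 2.145, 0.0]
ft_force: [0.1, 1.1, -1.1]
width: 0.274
grip_force: 59.1
```

```bash
python3 -m handwheel '[[-1,0,0,0.3,0,0,0],[-1,0,0,0.3,0,0,0],[-1,0,0,0.3,0,0,0],[-1,0,0,0.3,0,0,0]]'
python3 -m handwheel '[[-1,0,0,0.3,0,0,0],[-1,0,0,0.3,0,0,0],[-1,0,0,0.3,0,0,0]]'
python3 -m handwheel '[[-1,0,0,0.3,0,0,0],[-1,0,0,0.3,0,0,0],[-1,0,0,0.3,0,0,0]]'
```

```text
time_s: 7.05
tcp_pos: [0.4945, 0.0122, 0.3008]
tool_rot: [2.295, 2.143, 0.003]
ft_force: [-6.8, 1.0, 41.3]
width: 0.277
grip_force: 64.7
time_s: 7.3
tcp_pos: [0.4951, 0.0123, 0.2929]
tool_rot: [2.294, 2.142, 0.006]
ft_force: [-1.4, 1.7, 17.0]
width: 0.271
grip_force: 62.0
time_s: 7.55
tcp_pos: [0.4952, 0.0123, 0.2835]
tool_rot: [2.294, 2.142, 0.006]
ft_force: [-0.1, 1.0, 16.9]
width: 0.277
grip_force: 61.9
```

```bash
python3 -m handwheel '[[-1,0,0,0.3,0,0,0],[-1,0,0,0.3,0,0,0],[-1,0,0,0.3,0,0,0]]'
python3 -m handwheel '[[-1,0,0,0.2,0,0,0],[-1,0,0,0.1,0,0,0]]'
cat > g.py <<'E'
from n import *
def gap():
    for n in('scene','top'):
        c=shot(n);P=pts(c);h=cv2.cvtColor(c['frame'],cv2.COLOR_RGB2HSV);X,Y,z=P[...,0],P[...,1],P[...,2]
        w=(X>.4)&(X<.6)&(Y<0.06)&(Y>-.14)&(z>.062)&(z<.078);b=(h[...,0]>100)&(h[...,0]<130)&(h[...,1]>140)
        rect(P,w,n+' all');rect(P,w&b,n+' blue')
    return c
E
python3 - <<'E'
from g import *
gap();c=dict(np.load('scene.npz'))
cv2.imwrite('pics/s3.png',cv2.resize(c['frame'][170:310,240:380,::-1],None,fx=4,fy=4))
to(.4935,.0105,.2)
E
```

```text
time_s: 7.8
tcp_pos: [0.4953, 0.0123, 0.2744]
tool_rot: [2.294, 2.142, 0.006]
ft_force: [0.3, 1.8, 16.8]
width: 0.274
grip_force: 61.9
time_s: 7.97
tcp_pos: [0.4953, 0.0124, 0.2713]
tool_rot: [2.294, 2.142, 0.006]
ft_force: [1.1, 2.2, 16.9]
width: 0.269
grip_force: 61.8
scene all 1729 [490.1 -42.5] [143.1  95.7] 83.3 z 0.0695 mean [ 0.4879 -0.0487]
scene blue 788 [468.  -39.3] [141.6  41.2] 88.2 z 0.0694 mean [ 0.4644 -0.0436]
top all 335 [488.6 -38.7] [144.9  86. ] 87.2 z 0.0699 mean [ 0.4698 -0.0562]
top blue 231 [466.5 -39.2] [140.8  38.4] 88.8 z 0.0705 mean [ 0.4623 -0.0535]
turn(tool) [ 0.0046 -0.0008  0.0016] | shift now-axes [-0.19 -0.12 -8.39] | after turn [-0.2  -0.16 -8.39] t 8.0667 F [ 1.4  2.  11.1] w 0.2770675160985123 61.12966775894165
```

View pics/s3.png

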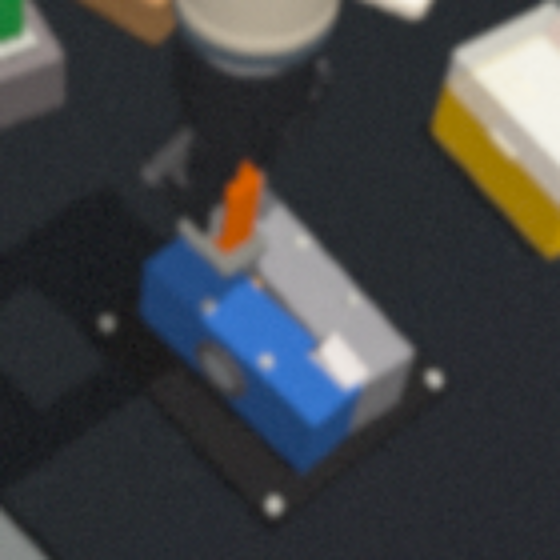

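```bash
python3 -m handwheel '[[-1,0,0,0.15,0,0,0],[-1,0,0,0.1,0,0,0]]'
python3 -m handwheel '[[-1,0,0,0.15,0,0,0],[-1,0,0,0.05,0,0,0],[-1,0,0,0,0,0,0]]'
python3 -c "
from g import *
gap()"
```

```text
time_s: 8.23
tcp_pos: [0.4953, 0.0124, 0.2689]
tool_rot: [2.294, 2.142, 0.006]
ft_force: [-0.8, 2.6, 18.5]
width: 0.274
grip_force: 62.0
time_s: 8.48
tcp_pos: [0.4954, 0.0124, 0.2683]
tool_rot: [2.294, 2.142, 0.007]
ft_force: [-5.4, 3.2, 35.1]
width: 0.274
grip_force: 64.6
scene all 1781 [491.4 -40.1] [145.1  95.9] 85.1 z 0.0697 mean [ 0.4881 -0.0473]
scene blue 780 [468.2 -39.2] [142.  41.] 88.9 z 0.0694 mean [ 0.4642 -0.0437]
top all 337 [486.7 -38.9] [145.   83.7] 87.0 z 0.0704 mean [ 0.4708 -0.0514]
top blue 224 [466.6 -39.2] [140.4  38.9] 88.9 z 0.0708 mean [ 0.4629 -0.0531]
```

```bash
python3 -m handwheel '[[-1,0,0,-0.5,0,0,0],[-1,0,0,-0.5,0,0,0],[-1,0,0,-1,0,0,0],[-1,0,0,-1,0,0,0],[-1,0,0,-1,0,0,0],[-1,0,0,-1,0,0,0],[-1,0,0,-2,0,0,0],[-1,0,0,-2,0,0,0],[-1,0,0,-1,0,0,0],[-1,0,0,0,0,0,0]]'
python3 -m handwheel '[[-1,-2,0,0,0,0,0],[-1,-3,0,0,0,0,0],[-1,-3,0,0,0,0,0],[-1,-2,0,0,0,0,0],[-1,0,0,-2,0,0,0],[-1,0,0,-2,0,0,0],[-1,0,0,0,0,0,0],[-1,0,0,0,0,0,0]]'
python3 - <<'E'
from n import *
a=notch('wrist')['frame'];b=notch('scene')['frame'][190:310,250:380]
b=cv2.resize(b,(416,384));cv2.imwrite('pics/x.png',cv2.resize(np.hstack([a[:,100:450],b])[...,::-1],None,fx=1,fy=1))
to(.487,-.088,.2)
E
```

```text
time_s: 9.42
tcp_pos: [0.4942, 0.0122, 0.3676]
tool_rot: [2.294, 2.143, 0.004]
ft_force: [0.3, 0.1, -2.2]
width: 0.271
grip_force: 62.7
time_s: 10.08
tcp_pos: [0.4868, -0.0877, 0.405]
tool_rot: [2.296, 2.144, 0.001]
ft_force: [-0.6, -0.0, -1.7]
width: 0.274
grip_force: 62.8
wrist top 13848 [492.2 -42.6] [142.1  95.6] 84.9 z 0.0684 mean [ 0.4926 -0.038 ]
wrist notch1 673 [494.2   8.5] [39.3 27.3] 86.0 z 0.0602 mean [0.4926 0.0088]
wrist notch-1 621 [488.7 -90.8] [22.4 35.2] 6.9 z 0.0616 mean [ 0.488  -0.0917]
scene top 1687 [493.2 -41.9] [142.   95.7] 86.0 z 0.0698 mean [ 0.4903 -0.0444]
scene notch1 90 [495.4   9.9] [42.6 25. ] 85.7 z 0.0563 mean [0.5018 0.0103]
scene notch-1 118 [487.8 -89.6] [43.4 26.6] 84.6 z 0.0593 mean [ 0.4891 -0.0948]
turn(tool) [-0.0018 -0.0002  0.002 ] | shift now-axes [-0.06  0.08  4.89] | after turn [-0.06  0.07  4.89] t 10.1833 F [ 0.3  0.6 -1.3] w 0.2754655504730851 62.79578447341919
```

View pics/x.png

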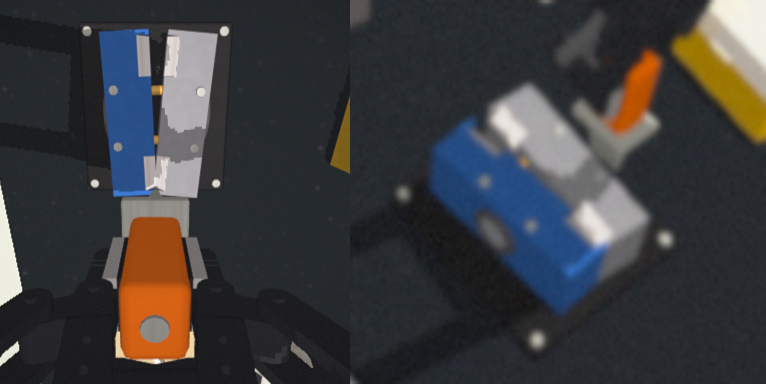

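```bash
python3 -m handwheel '[[-1,-0.1,0.12,2,0,0,0],[-1,0,0,2.5,0,0,0],[-1,0,0,2,0,0,0],[-1,0,0,1.5,0,0,0],[-1,0,0,1,0,0,0],[-1,0,0,0.3,0,0,0],[-1,0,0,0,0,0,0]]'
python3 -m handwheel '[[-1,0,0,0.3,0,0,0],[-1,0,0,0.3,0,0,0],[-1,0,0,0.3,0,0,0],[-1,0,0,0.3,0,0,0]]'
python3 -m handwheel '[[-1,0,0,0.3,0,0,0],[-1,0,0,0.3,0,0,0],[-1,0,0,0.3,0,0,0]]'
python3 -m handwheel '[[-1,0,0,0.3,0,0,0],[-1,0,0,0.3,0,0,0],[-1,0,0,0.3,0,0,0]]'
```

```text
time_s: 10.77
tcp_pos: [0.4876, -0.0885, 0.3111]
tool_rot: [-2.294, -2.144, 0.002]
ft_force: [-0.5, 0.7, -0.2]
width: 0.268
grip_force: 62.8
time_s: 11.1
tcp_pos: [0.4881, -0.0887, 0.3013]
tool_rot: [2.295, 2.144, 0.0]
ft_force: [-7.2, 1.5, 36.4]
width: 0.276
grip_force: 67.5
time_s: 11.35
tcp_pos: [0.489, -0.0888, 0.2938]
tool_rot: [2.293, 2.142, 0.004]
ft_force: [-1.0, 1.1, 13.9]
width: 0.273
grip_force: 65.0
time_s: 11.6
tcp_pos: [0.4894, -0.0889, 0.2841]
tool_rot: [2.293, 2.142, 0.005]
ft_force: [-1.0, 1.0, 15.1]
width: 0.274
grip_force: 64.9
```

```bash
python3 -m handwheel '[[-1,0,0,0.3,0,0,0],[-1,0,0,0.3,0,0,0],[-1,0,0,0.3,0,0,0]]'
python3 -m handwheel '[[-1,0,0,0.3,0,0,0],[-1,0,0,0.2,0,0,0],[-1,0,0,0.1,0,0,0]]'
python3 -m handwheel '[[-1,0,0,0.15,0,0,0],[-1,0,0,0,0,0,0],[-1,0,0,0,0,0,0]]'
```

```text
time_s: 11.85
tcp_pos: [0.4895, -0.089, 0.2751]
tool_rot: [2.292, 2.142, 0.005]
ft_force: [-1.6, 0.8, 16.6]
width: 0.273
grip_force: 65.1
time_s: 12.1
tcp_pos: [0.4891, -0.089, 0.269]
tool_rot: [2.293, 2.143, 0.003]
ft_force: [-2.6, -0.2, 18.4]
width: 0.271
grip_force: 65.6
time_s: 12.35
tcp_pos: [0.4891, -0.089, 0.2684]
tool_rot: [2.293, 2.143, 0.003]
ft_force: [-5.7, -0.7, 28.7]
width: 0.278
grip_force: 66.9
```

```bash
python3 -m handwheel '[[-1,0,0,-0.5,0,0,0],[-1,0,0,-0.5,0,0,0],[-1,0,0,-1,0,0,0],[-1,0,0,-1,0,0,0],[-1,0,0,-1,0,0,0],[-1,0,0,-2,0,0,0],[-1,0,0,-3,0,0,0],[-1,0,0,-3,0,0,0],[-1,0,0,-3,0,0,0],[-1,0,0,0,0,0,0]]'
python3 - <<'E'
from g import *
c=shot('wrist');P=pts(c);h=cv2.cvtColor(c['frame'],cv2.COLOR_RGB2HSV);z=P[...,2];X,Y=P[...,0],P[...,1]
w=(X>.4)&(X<.6)&(Y<0.06)&(Y>-.14)&(z>.064)&(z<.074);b=(h[...,0]>100)&(h[...,0]<130)&(h[...,1]>140)
rect(P,w,'all');rect(P,w&b,'blue');gap();to(.502,.349,.22)
for v in(.03,0,-.03,-.06):
    m=w&(abs(Y-v)<.004);x=np.sort(X[m]);i=np.argmax(np.diff(x));print(v,'seam gap',x[i].round(4),x[i+1].round(4))
E
```

```text
time_s: 13.18
tcp_pos: [0.4893, -0.089, 0.422]
tool_rot: [2.29, 2.14, 0.008]
ft_force: [1.6, -1.0, -1.3]
width: 0.269
grip_force: 63.1
all 12890 [493.5 -41.7] [139.9  93.7] 86.3 z 0.0683 mean [ 0.4936 -0.0372]
blue 5885 [466.8 -39.9] [139.7  40.1] 86.3 z 0.0684 mean [ 0.4653 -0.0352]
scene all 1837 [492.8 -40.5] [142.3  96.2] 86.5 z 0.0693 mean [ 0.491  -0.0438]
scene blue 785 [465.1 -38.3] [141.2  40. ] 86.1 z 0.0694 mean [ 0.462  -0.0418]
top all 1498 [490.6 -40.2] [140.5  95.8] 85.8 z 0.0702 mean [ 0.4909 -0.0396]
top blue 648 [464.7 -38.2] [139.6  40.3] 86.1 z 0.0706 mean [ 0.4622 -0.0379]
turn(tool) [0.0002 0.0001 0.0018] | shift now-axes [43.76 -1.54  4.08] | after turn [43.76 -1.61  4.08] t 13.3333 F [-0.2 -0.4 -1.7] w 0.27139021767777505 63.104456663131714
0.03 seam gap 0.4911 0.5054
0 seam gap 0.4836 0.5092
-0.03 seam gap 0.4876 0.5007
-0.06 seam gap 0.4853 0.4988
```

```bash
python3 -m handwheel '[[-1,2,-0.13,0,0,0,0],[-1,3.8,-0.13,0,0,0,0],[-1,4,-0.13,0,0,0,0],[-1,4,-0.13,0,0,0,0],[-1,4,-0.13,0,0,0,0],[-1,4,-0.13,0,0,0,0],[-1,4,-0.13,0,0,0,0],[-1,4,-0.13,0,0,0,0],[-1,4,-0.13,0,0,0,0],[-1,4,-0.13,0,0,0,0]]'
python3 -m handwheel '[[-1,4,-0.13,0,0,0,0.002],[-1,2,-0.13,0,0,0,0],[-1,0,0,0,0,0,0],[-1,0,0,0,0,0,0]]'
python3 - <<'E'
from m import *
to(.502,.349,.0965)
c=shot('wrist');P=pts(c);z=P[...,2];X,Y=P[...,0],P[...,1]
n=np.hypot(X-.5,Y-.346)<.06;rect(P,n&(z>.045)&(z<.056),'stand')
a=c['frame'];c=shot('scene');P=pts(c);z=P[...,2];h=cv2.cvtColor(c['frame'],cv2.COLOR_RGB2HSV)
o=(h[...,0]<14)&(h[...,1]>150)&(z>.15)&(z<.4)&(abs(P[...,0]-.5)<.06)&(abs(P[...,1]-.347)<.08)
rect(P,o,'orange')
cv2.imwrite('pics/y.png',np.hstack([a[80:380,100:450],cv2.resize(c['frame'][60:180,140:300],(400,300))])[...,::-1])
E
```

```text
time_s: 14.17
tcp_pos: [0.4998, 0.2911, 0.4138]
tool_rot: [-2.295, -2.144, 0.005]
ft_force: [1.6, 0.0, -1.2]
width: 0.274
grip_force: 63.1
time_s: 14.5
tcp_pos: [0.5015, 0.3501, 0.4135]
tool_rot: [-2.295, -2.145, 0.006]
ft_force: [0.3, 0.2, -1.1]
width: 0.268
grip_force: 63.1
turn(tool) [-0.0028  0.0025  0.002 ] | shift now-axes [-0.06  0.1  16.2 ] | after turn [-0.1   0.05 16.2 ] t 14.5 F [ 0.3  0.2 -1.1] w 0.26755756553014565 63.10173153877258
stand 3235 [503.1 348.6] [67.  60.1] 86.1 z 0.0503 mean [0.5032 0.3511]
orange 205 [501.7 340.8] [33.  24.2] 30.1 z 0.2638 mean [0.4985 0.3359]
```

View pics/y.png

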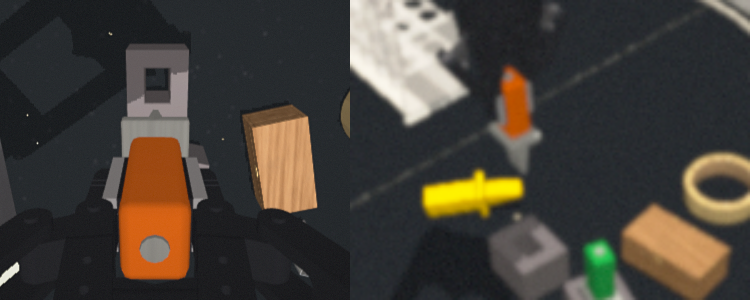

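```bash
python3 -m handwheel '[[-1,-0.1,0.05,2,0,0,0],[-1,0,0,2.5,0,0,0],[-1,0,0,2.5,0,0,0],[-1,0,0,2,0,0,0],[-1,0,0,1.5,0,0,0],[-1,0,0,0.8,0,0,0],[-1,0,0,0,0,0,0]]'
python3 -m handwheel '[[-1,0,0,0.5,0,0,0],[-1,0,0,0.5,0,0,0],[-1,0,0,0.5,0,0,0],[-1,0,0,0,0,0,0]]'
```

```text
time_s: 15.18
tcp_pos: [0.5022, 0.3467, 0.3008]
tool_rot: [-2.299, -2.14, 0.006]
ft_force: [-0.3, -0.9, -1.0]
width: 0.27
grip_force: 63.1
time_s: 15.52
tcp_pos: [0.5026, 0.3481, 0.2873]
tool_rot: [-2.298, -2.142, 0.001]
ft_force: [-0.2, -0.4, -1.0]
width: 0.274
grip_force: 63.1
```

Blade is in the hole without contact; lower the rest.

```bash
python3 -m handwheel '[[-1,0,0,0.6,0,0,0],[-1,0,0,0.6,0,0,0],[-1,0,0,0.6,0,0,0],[-1,0,0,0.6,0,0,0],[-1,0,0,0.6,0,0,0],[-1,0,0,0.3,0,0,0],[-1,0,0,0,0,0,0]]'
python3 -m handwheel '[[-1,0,0,0.15,0,0,0],[-1,0,0,0.1,0,0,0],[-1,0,0,0,0,0,0]]'
```

```text
time_s: 16.1
tcp_pos: [0.5024, 0.3481, 0.2536]
tool_rot: [-2.298, -2.142, 0.002]
ft_force: [-0.4, -0.2, -1.1]
width: 0.276
grip_force: 63.1
time_s: 16.35
tcp_pos: [0.5027, 0.3484, 0.2522]
tool_rot: [2.298, 2.142, 0.0]
ft_force: [-0.5, -0.0, -0.8]
width: 0.274
grip_force: 63.1
```

```bash
python3 -m handwheel '[[-1,0,0,0.15,0,0,0],[-1,0,0,0.1,0,0,0],[-1,0,0,0,0,0,0]]'
python3 -m handwheel '[[1,0,0,0,0,0,0],[1,0,0,0,0,0,0],[1,0,0,0,0,0,0],[1,0,0,0,0,0,0],[1,0,0,0,0,0,0],[1,0,0,0,0,0,0],[1,0,0,0,0,0,0],[1,0,0,0,0,0,0]]'
python3 -m handwheel '[[1,0,0,-1,0,0,0],[1,0,0,-2,0,0,0],[1,0,0,-2.5,0,0,0],[1,0,0,-3,0,0,0],[1,0,0,-3,0,0,0],[1,0,0,-3,0,0,0],[1,0,0,-2,0,0,0],[1,0,0,0,0,0,0],[1,0,0,0,0,0,0]]'
python3 - <<'E'
from m import *
c=shot('wrist');P=pts(c);z=P[...,2];X,Y=P[...,0],P[...,1]
n=np.hypot(X-.5,Y-.346)<.06;rect(P,n&(z>.045)&(z<.056),'stand');rect(P,n&(z>.115)&(z<.14),'handletop');rect(P,n&(z>.057)&(z<.07),'collar')
a=c['frame'];c=shot('scene')
cv2.imwrite('pics/z.png',np.hstack([a[80:380,100:450],cv2.resize(c['frame'][100:220,160:320],(400,300))])[...,::-1])
E
```

```text
time_s: 16.6
tcp_pos: [0.5029, 0.3485, 0.251]
tool_rot: [2.298, 2.142, 0.001]
ft_force: [-2.8, -1.2, 10.6]
width: 0.276
grip_force: 64.3
time_s: 17.27
tcp_pos: [0.5026, 0.3483, 0.2496]
tool_rot: [-2.298, -2.142, 0.0]
ft_force: [-0.1, 0.6, 0.2]
width: 0.998
grip_force: 0.0
time_s: 18.02
tcp_pos: [0.5028, 0.3484, 0.4167]
tool_rot: [2.297, 2.142, 0.005]
ft_force: [0.2, -0.3, -0.3]
width: 0.999
grip_force: 0.0
stand 2420 [502.9 347. ] [70.2 60.1] 86.1 z 0.0504 mean [0.5031 0.3541]
handletop 1091 [503.5 347.1] [29.1 24. ] 85.5 z 0.1228 mean [0.5036 0.3481]
collar 528 [503.4 346.8] [42.7 33.5] 86.0 z 0.0588 mean [0.5039 0.3572]
```

View pics/z.png

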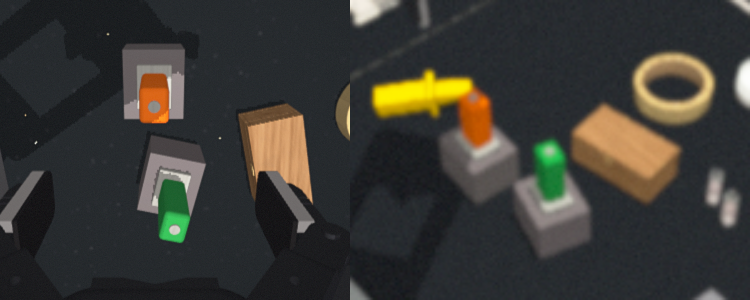

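The picture shows the wedge upright and centred in its stand (left view, about 153,95), and the punch undisturbed (173,205).

```bash
python3 -c "
from station import ctrl
print(ctrl.finish_job())"
```

```text
the job is handed in; nothing more can be done
None
```

The job is handed in, with no verdict returned: camera measurements show the halves about 13 mm apart and parallel, the wedge released upright in its own stand within about 1 mm of centre, and the punch untouched.

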